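Lay out a power controller kit on its outline pads

ROBOT

A 6-joint arm with a two-finger parallel gripper is mounted at the origin on the work surface. World frame = base frame: x ahead of the robot, y to its left, z up, the work surface at z = 0. Lengths are in mm, angles in rad, forces in N, time in s.
With the tool pointing down it reaches from about 300 to 775 mm from the base axis. Payload 14.6 kg.
Tool frame: the origin (TCP) lies between the finger pads; the fingertips stand 19 mm ahead of it and the grasp point (between the pads) is the TCP; z points along the fingers, y is the line along which they close (so a half turn about z gives the same grasp; the last joint's range is limited). The gripper opens to 94 mm and grips with 3 to 60 N. Pads are 16 mm wide; open, the fingers measure 119 mm over their backs; the gripper's body (75 mm by 177 mm) begins 78 mm behind the grasp point.
Start: joints at [-1.186, 0.3, 1.521, -0, 1.321, -0.067], TCP at [240.114, -494.808, 224.446] pointing down, gripper open.
Joint ranges: [-3.03, 3.03], [-0.79, 2.21], [0.23, 2.52], [-1.04, 4.18], [0, 3.07], [-2.55, 2.55]. Speed limits (rad/s): [2.22, 2.22, 2.57, 3.14, 3.14, 3.14].

INTERFACE

Orientations are given as [roll, pitch, yaw] about the fixed x, y, z axes, in that order (R = Rz(yaw) Ry(pitch) Rx(roll)).
In Python, from cell import monitor, imaging, job, find_in, trace gives the robot as it stands. The module is installed in compiled form; this text tells all that it offers.
- The arm moves only by the tool arm_command, never from a script. Its argument "steps" is a list of rows, each a list of 5 numbers: the opening, from 0 (shut) to 1 (fully open), then the shift along the tool's x, y, z in mm, then the turn about the tool's z in degrees. In form: [[gripper, dx, dy, dz, turn], ...]. A call has 1 to 20 rows; each row is the pose to reach, as a shift and turn from the pose commanded when the call began, along the tool's axes at that moment; what a row does not reach only later rows make up. A row lasts 1/8 s, in which the tool goes at most 62.5 mm and 10.7 degrees, less where a joint would pass 70% of its speed; a pose out of reach is approached as far as the arm can. A call with a gripper value outside its range is refused whole. The fingers move at their own pace and stop on an object; "force" is the grip in N (left out, the last holds). Time passes only in rows, so rows that repeat a pose let the fingers close. It gives the time, the measured TCP pose, the force, the opening and the grip force at its end, in the units of the state.
- monitor.read_state(): the state, without advancing time (a new reading comes with each control period).
- imaging.camera(name): name is "scene" or "top"; returns a dict with "img" (420x560x3 uint8, red, green, blue), "mtx" (3x3 intrinsics, pixels), "view" (4x4, takes a point from world to camera coordinates). Camera axes: x right, y down, z forward; pixel columns grow to the right and rows downward; lengths in mm; the calibration is good to about 2 mm. A picture is of the moment at which its call begins. There is no depth.
- job.sign_off(): hands the job in; it is judged then, once.
Trained networks look in a picture, given as the dict that the camera call returned (one of the last four; its "shot" number tells which), for a name from the list of things; names that differ only in an ending like _2 or _b are one class to them, and where a whole thing is asked for, a point or a joint stands for the part that bears it (a point fixed in the world has none). Each returns a list of dicts, best first, with "p" (0 to 1); they miss things now and then, are a little off and sometimes report something else, mostly with a low value. They report only what shows in the picture. A call takes as long as a camera call.
- find_in(picture, target): "rect" ([centre column, centre row, width, height] in pixels, round what is visible of it).
- trace(picture, target): "region" (420x560 bool, what is visible of it) and "rect" ([centre column, centre row, width, height] in pixels, round what is visible of it).
The state is a dict: "clock": time; "joints": joint angles; "qd": joint speeds; "effort": joint torques, N m; "eef_pos": TCP position; "eef_rot": TCP orientation; "wrist_force": force on the tool from outside, world axes, zero at the start; "moment": the same for the moment, N m; "finger_gap": finger opening in mm; "finger_force": force on a finger pad.
Only numpy, scipy, OpenCV 4.12 (cv2) and the standard library are available. Lean on these libraries where they do the work, as an engineer would, in place of code of your own. Each camera call takes 0.05 s, during which the arm holds its last target. There are 200 camera calls.

TASK

Lay out the parts of one power controller for the assembler: put the black fan, the finned aluminium heat sink, the white power module and the blue capacitor each on the yellow pad that carries its own outline, upright as they now stand, centred on the outline and turned to line up with it (either way round; the fan may be a quarter turn off). Set each part down rather than dropping it, and leave the red screw tub and the white tape roll where they stand.

Things in the scene. Friction and masses are not known exactly. Their poses are not given: they have to be found in the camera images.
- fan: Cooling fan, a flat black square 60 x 60 mm, 25 mm high, with a grey bladed rotor face on top; solid to the gripper, about 0.11 kg. Origin at the centre of its underside, z up. x and y run along its sides. Can be gripped across either pair of sides.
- heatsink: Aluminium heat sink with 8 upright fins running lengthwise: 84 mm long (x), 56 mm wide (y), 36 mm high; about 0.32 kg. Origin at the centre of its underside, z up. Grip it across its 56 mm width, on the outer fins, which are rigid.
- module: Power semiconductor module: white block on a copper base, three brass terminals in a row on top; 90 mm long (x), 34 mm wide (y), 30 mm high (terminals 2 mm more); about 0.18 kg. Origin at the centre of its underside, z up. Grip it across its 34 mm width.
- capacitor: Blue round can capacitor standing upright, 46 mm in diameter, 70 mm high, black top with two steel terminals; about 0.14 kg. Origin at the centre of its underside, z up. 
- pad_fan: Yellow plate 90 x 90 mm, 5 mm thick, printed with a black 60 mm square bearing a grey ring: the fan's outline. Origin at the centre of its underside; the outline is centred on it and its top, where the part stands, is 5 mm above. Fixed to the bench. x and y run along the square's sides.
- pad_heatsink: Yellow plate 104 x 76 mm, 5 mm thick, printed with an 84 x 56 mm rectangle in dark and silver lengthwise stripes: the heat sink's outline. Origin at the centre of its underside; the outline is centred on it and its top, where the part stands, is 5 mm above. Fixed to the bench. x runs along the outline's length.
- pad_module: Yellow plate 110 x 54 mm, 5 mm thick, printed with a white 90 x 34 mm rectangle with three copper discs in a row: the module's outline. Origin at the centre of its underside; the outline is centred on it and its top, where the part stands, is 5 mm above. Fixed to the bench. x runs along the outline's length.
- pad_capacitor: Yellow plate 80 x 80 mm, 5 mm thick, printed with a blue disc of 46 mm diameter: the capacitor's outline. Origin at the centre of its underside; the outline is centred on it and its top, where the part stands, is 5 mm above. Fixed to the bench. 
- tub: Red open tub of screws, 48 mm across, 35 mm high, loose, to be left alone. Origin at the centre of its underside.
- tape: Roll of white tape lying flat, 50 mm across, 19 mm high, loose, to be left alone. Origin at the centre of its underside.

How it is judged:
By the outcome, as a careful person would: the job done as asked, in the order asked, and still so for the second after the job is handed in, with the robot touching nothing.
It also fails if it takes over 128 s, if anything falls off the work surface, if the arm or the gripper's body presses on something with over 40 N, if the wrist force passes 120 N, or if a joint passes its speed limit or range.

## Working session

There is one attempt and no reset: what is moved stays moved. The work goes in short steps, Python scripts to look and compute and a tool call to move; the robot and the scene stay as the last step left them, time stands still between calls to the robot, and variables do not carry over. Pictures are saved under pics/ and viewed, at most 14 in all, crops included, and the job is handed in when it is done.

Besides the shell and the picture viewer there is one more tool, called after "Request:" by a JSON object that holds its "name" and its "arguments". arm_command: Moves the arm, as the interface text tells. Its arguments: {"type":"object","properties":{"steps":{"type":"array","items":{"type":"array","items":{"type":"number"}}},"force":{"type":"number"}},"required":["steps"]}

```bash
mkdir -p pics; cat > h.py <<'E'
import numpy as np, cv2
from cell import monitor, imaging, job, find_in, trace
def save(c,n): cv2.imwrite('pics/'+n, c['img'][:,:,::-1])
def back(c,uv,z):
    K,V=np.array(c['mtx']),np.array(c['view']); R,t=V[:3,:3],V[:3,3]
    uv=np.atleast_2d(np.array(uv,float))
    d=(np.linalg.inv(K)@np.c_[uv,np.ones(len(uv))].T).T@R
    o=-R.T@t
    return o+d*((z-o[2])/d[:,2])[:,None]
E
python3 - <<'E'
from h import *
for n in('top','scene'):
    c=imaging.camera(n); save(c,n+'1.png'); V=np.array(c['view']); print(n,-V[:3,:3].T@V[:3,3], V[:3,:3].round(2).tolist())
    if n=='top':
        for t in 'fan heatsink module capacitor pad_fan pad_heatsink pad_module pad_capacitor tub tape'.split():
            for r in trace(c,t)[:2]:
                m=r['region'].astype(np.uint8); p=cv2.minAreaRect(np.argwhere(m)[:,::-1].astype(np.float32))
                print(t,round(r['p'],2),np.round(r['rect']),m.sum(),p, back(c,[p[0]],0).round())
print(monitor.read_state())
E
```

```text
top [ 444.79093677  -16.86525367 1221.1800296 ] [[-0.0, -1.0, -0.03], [-1.0, 0.0, -0.06], [0.06, 0.03, -1.0]]
fan 0.56 [385. 255.  28.  30.] 565 ((384.4488830566406, 253.60948181152344), (24.178321838378906, 24.520065307617188), 70.01689147949219) [[ 402. -293.    0.]]
fan 0.36 [383. 178.  17.  18.] 171 ((383.0, 177.0), (16.0, 18.0), 90.0) [[ 615. -293.    0.]]
heatsink 0.56 [238. 229.  24.  34.] 618 ((236.80508422851562, 227.31094360351562), (29.916893005371094, 20.861591339111328), 83.41805267333984) [[475. 115.   0.]]
module 0.82 [325. 165.  17.  29.] 391 ((326.6470642089844, 163.91175842285156), (12.854386329650879, 31.529630661010742), 14.03624439239502) [[ 652. -136.    0.]]
module 0.47 [230. 174.  44.  40.] 1014 ((230.31602478027344, 174.5120086669922), (31.939001083374023, 32.57145309448242), 55.304840087890625) [[624. 134.   0.]]
capacitor 0.84 [135. 213.  29.  17.] 347 ((134.94119262695312, 212.23532104492188), (23.768491744995117, 16.97749137878418), 14.03624439239502) [[518. 404.   0.]]
pad_fan 0.7 [382. 177.  17.  18.] 166 ((382.0, 177.0), (16.0, 18.0), 90.0) [[ 615. -29
[... 1072 characters left out ...]
ck': 0.6, 'joints': array([-1.18557520e+00,  2.99926684e-01,  1.52101953e+00,  8.74186874e-06,
        1.32067984e+00, -6.65849983e-02]), 'qd': array([-7.65733866e-06, -7.35886170e-05, -6.50989930e-04, -1.47278359e-03,
        1.42103843e-03, -1.74169983e-03]), 'effort': array([ 8.55434664e-04, -5.31473136e+01, -3.52834225e+01,  7.08585978e-02,
        2.12898420e-02, -2.64373773e-05]), 'eef_pos': array([ 240.12724291, -494.79843751,  224.42266808]), 'eef_rot': array([-3.14155989e+00, -1.06731192e-05,  4.51803962e-01]), 'wrist_force': array([-0.610565  , -0.21358796,  0.08327578]), 'moment': array([-0.04318449, -0.00307644,  0.01665768]), 'finger_force': 0.0, 'finger_gap': 94.47584220460492}
```

```bash
python3 - <<'E'
import cv2
a=cv2.imread('pics/top1.png')[110:330,100:460]
cv2.imwrite('pics/top1b.png',cv2.resize(a,None,fx=2.2,fy=2.2,interpolation=cv2.INTER_CUBIC))
E
```

```text
(no output)
```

View pics/top1b.png

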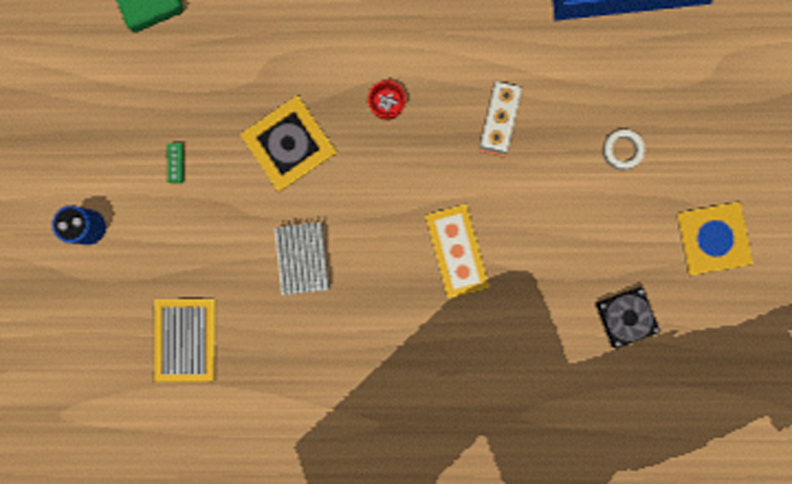

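View pics/scene1.png

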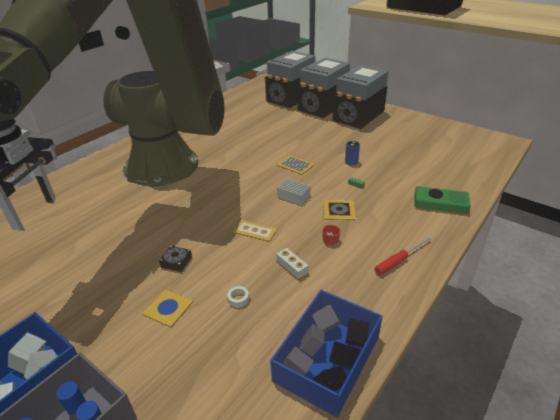

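```bash
cat >> h.py <<'E'
from scipy.optimize import minimize
def proj(c,P):
    V=np.array(c['view']); q=P@V[:3,:3].T+V[:3,3]; q=q@np.array(c['mtx']).T; return q[:,:2]/q[:,2:]
def rect(l,w): return np.array([[l,w],[-l,w],[-l,-w],[l,-w]])/2
a=np.linspace(0,2*np.pi,40,endpoint=False); circ=lambda d:np.c_[np.cos(a),np.sin(a)]*d/2
# name: list of closed outlines (xy, z)
M={'fan':[(rect(60,60),25)],'heatsink':[(rect(84,56),36)],'module':[(rect(90,34),30)],'capacitor':[(circ(46),70)],
'pad_fan':[(rect(90,90),5),(rect(60,60),5)],'pad_heatsink':[(rect(104,76),5),(rect(84,56),5)],
'pad_module':[(rect(110,54),5),(rect(90,34),5)],'pad_capacitor':[(rect(80,80),5),(circ(46),5)],'tub':[(circ(48),35)],'tape':[(circ(50),19)]}
def score(cams,name,p,z0=0,d=2.5):
    s=0
    R=np.array([[np.cos(p[2]),-np.sin(p[2])],[np.sin(p[2]),np.cos(p[2])]])
    for c in cams:
        im=c['f']
        for xy,z in M[name]:
            f=[]
            for A,B in zip(xy,np.roll(xy,-1,0)):
                n=max(2,int(np.linalg.norm(B-A)/2)); t=(np.arange(n)+.5)/n
                e=(B-A)/np.linalg.norm(B-A); no=np.array([e[1],-e[0]])
                f.append(np.c_[A+t[:,None]*(B-A),np.tile(no,(n,1))])
            f=np.vstack(f)
            S=[]
            for sg in(-d,d):
                w=(f[:,:2]+sg*f[:,2:])@R.T+p[:2]
                uv=proj(c,np.c_[w,np.full(len(w),z+z0)]).astype(np.float32)
                S.append(cv2.remap(im,uv[:,:1],uv[:,1:],cv2.INTER_LINEAR)[:,0])
            s+=np.sqrt(((S[0]-S[1])**2).sum(1)).mean()
    return s
def fit(cams,name,p0,z0=0,rxy=12,ra=.25):
    for c in cams: c['f']=cv2.GaussianBlur(c['img'],(0,0),.6).astype(np.float32)
    rot=not(name in('capacitor','tub','tape'))
    g=[(score(cams,name,(p0[0]+x,p0[1]+y,p0[2]+r),z0),p0[0]+x,p0[1]+y,p0[2]+r) for x in np.arange(-rxy,rxy+1,3) for y in np.arange(-rxy,rxy+1,3) for r in (np.arange(-ra,ra+.01,.05) if rot else [0])]
    b=max(g)[1:]
    D=np.array([1,1,.03 if rot else 0])
    o=minimize(lambda q:-score(cams,name,np.array(b)+q*D,z0),np.zeros(3),method='Nelder-Mead',options=dict(initial_simplex=np.array([[0,0,0],[2,0,0],[0,2,0],[0,0,2.]])))
    return np.array(b)+o.x*D,-o.fun
E
python3 - <<'E'
from h import *
t=imaging.camera('top'); s=imaging.camera('scene')
# px in 2.2x crop, z, yaw guess
G={'fan':(628,318,25,.3),'heatsink':(302,257,36,.05),'module':(501,117,30,-.2),'capacitor':(70,225,70,0),'pad_fan':(288,142,5,.6),'pad_heatsink':(184,340,5,0),'pad_module':(457,251,5,.2),'pad_capacitor':(715,238,5,.15),'tub':(388,99,35,0),'tape':(624,149,19,0)}
for n,(u,v,z,y) in G.items():
    g=back(t,[u/2.2+100,v/2.2+110],z)[0]
    out=[]
    for cs in([t],[s],[t,s]):
        p,f=fit(cs,n,(g[0],g[1],y)); out.append((p[:2].round(1).tolist(),round(np.degrees(p[2]),1),round(f)))
    print(n,g[:2].round(),*out)
E
```

```text
fan [ 400. -290.] ([403.6, -287.2], np.float64(21.0), 87) ([400.4, -289.9], np.float64(18.4), 30) ([403.2, -287.6], np.float64(19.9), 113)
heatsink [475. 110.] ([474.8, 111.5], np.float64(5.6), 70) ([476.1, 113.2], np.float64(6.6), 19) ([474.8, 111.8], np.float64(5.4), 87)
module [ 649. -136.] ([654.2, -136.3], np.float64(-13.8), 87) ([650.0, -134.9], np.float64(-13.8), 56) ([653.8, -136.1], np.float64(-13.7), 141)
capacitor [514. 388.] ([515.7, 387.3], np.float64(0.0), 102) ([518.4, 388.1], np.float64(0.0), 37) ([516.0, 387.5], np.float64(0.0), 137)
pad_fan [623. 132.] ([622.4, 133.5], np.float64(34.2), 210) ([623.6, 134.4], np.float64(34.9), 97) ([622.7, 133.7], np.float64(34.2), 303)
pad_heatsink [372. 262.] ([372.7, 263.9], np.float64(0.1), 153) ([372.3, 266.0], np.float64(0.4), 47) ([372.6, 264.1], np.float64(0.3), 198)
pad_module [484. -82.] ([484.4, -81.2], np.float64(15.1), 168) ([483.8, -80.0], np.float64(14.8), 83) ([484.3, -80.9], np.float64(15.1), 248)
pad_capacitor [ 499. -404.] ([499.8, -403.8], np.float64(11.1), 218) ([499.0, -403.0], np.float64(10.4), 141) ([499.6, -403.5], np.float64(10.7), 356)
tub [672.   4.] ([672.0, 6.1], np.float64(0.0), 81) ([674.7, 6.9], np.float64(0.0), 42) ([672.7, 6.4], np.float64(0.0), 118)
tape [ 610. -290.] ([611.1, -290.6], np.float64(0.0), 106) ([611.6, -290.1], np.float64(0.0), 67) ([611.2, -290.3], np.float64(0.0), 172)
```

```bash
cat >> h.py <<'E'
def overlay(c,name,p,z0=0,k=8,half=22,base=True):
    R=np.array([[np.cos(p[2]),-np.sin(p[2])],[np.sin(p[2]),np.cos(p[2])]])
    o=proj(c,np.array([[p[0],p[1],z0]]))[0].round()-half
    im=np.ascontiguousarray(c['img'][int(o[1]):int(o[1])+2*half,int(o[0]):int(o[0])+2*half,::-1]); im=cv2.resize(im,None,fx=k,fy=k,interpolation=cv2.INTER_NEAREST)
    for xy,z in M[name]+([(M[name][0][0],0)] if base else []):
        q=proj(c,np.c_[xy@R.T+p[:2],np.full(len(xy),z+z0)]); q=((q-o+.5)*k).astype(np.int32)
        cv2.polylines(im,[q],True,(0,255,0) if z else (255,0,255),1)
    return im
def go(x,y,z,yaw,cur=None):
    "move numbers from the current pose to world x,y,z, yaw (deg)"
    s=monitor.read_state(); e=s['eef_pos']; w=s['eef_rot'][2]
    if cur is not None: e,w=np.array(cur[:3]),np.radians(cur[3])
    d=np.array([x,y,z])-e
    return np.round([d[0]*np.cos(w)+d[1]*np.sin(w), d[0]*np.sin(w)-d[1]*np.cos(w), -d[2], -((yaw-np.degrees(w)+180)%360-180)],1)
E
python3 - <<'E'
from h import *
t=imaging.camera('top'); s=imaging.camera('scene')
r=np.radians
f,m=(402,-288.5,r(20)),(652,-135.7,r(-13.8))
cv2.imwrite('pics/ov1.png',np.vstack([np.hstack([overlay(c,n,p,half=18) for n,p in(('fan',f),('module',m))]) for c in(t,s)]))
print(go(402,-288.5,100,20))
E
```

```text
[ 235.7 -114.9  124.5    5.9]
```

View pics/ov1.png

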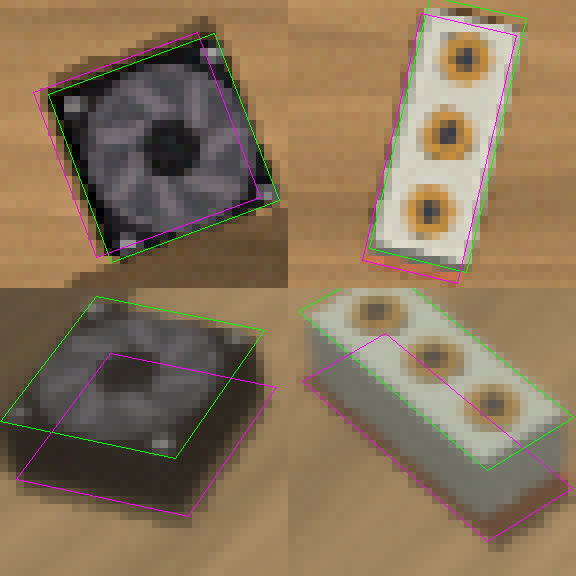

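Request:
{"name": "arm_command", "arguments": {"steps": [[1,235.7,-115,125,6],[1,235.7,-115,125,6],[1,235.7,-115,125,6],[1,235.7,-115,125,6],[1,235.7,-115,125,6],[1,235.7,-115,125,6],[1,235.7,-115,125,6],[1,235.7,-115,125,6],[1,235.7,-115,160,6],[1,235.7,-115,190,6],[1,235.7,-115,202.5,6],[1,235.7,-115,202.5,6],[1,235.7,-115,202.5,6],[0.5,235.7,-115,202.5,6],[0.5,235.7,-115,202.5,6],[0.5,235.7,-115,202.5,6],[0.5,235.7,-115,202.5,6],[0.5,235.7,-115,202.5,6]], "force": 30}}

```text
clock: 3.05
eef_pos: [402.1, -288.5, 22.1]
eef_rot: [3.141, -0.0, 0.347]
wrist_force: [0.1, -1.3, 2.0]
finger_gap: 60.0
finger_force: 30.0
```

```bash
python3 -c "
from h import *
print(go(622.8,133.8,27.3,34.3))"
```

```text
[ 351.2 -322.1   -5.2  -14.4]
```

Request:
{"name": "arm_command", "arguments": {"steps": [[0.5,0,0,-30,0],[0.5,0,0,-70,0],[0.5,30,-27,-100,-1],[0.5,75,-69,-100,-3],[0.5,120,-110,-100,-5],[0.5,165,-151,-100,-7],[0.5,210,-193,-100,-9],[0.5,255,-234,-100,-11],[0.5,300,-275,-100,-13],[0.5,335,-307,-100,-14.4],[0.5,351.2,-322.1,-100,-14.4],[0.5,351.2,-322.1,-100,-14.4],[0.5,351.2,-322.1,-60,-14.4],[0.5,351.2,-322.1,-30,-14.4],[0.5,351.2,-322.1,-15,-14.4],[0.5,351.2,-322.1,-9,-14.4],[0.5,351.2,-322.1,-6,-14.4],[0.5,351.2,-322.1,-5.2,-14.4],[0.5,351.2,-322.1,-5.2,-14.4]]}}

```text
clock: 5.42
eef_pos: [623.0, 134.0, 27.8]
eef_rot: [3.141, -0.001, 0.598]
wrist_force: [0.3, -0.1, -1.0]
finger_gap: 59.3
finger_force: 30.0
```

```bash
python3 -c "
from h import *
t=imaging.camera('top');s=imaging.camera('scene')
cv2.imwrite('pics/ov2.png',np.hstack([cv2.resize(c['img'][v-60:v+60,u-60:u+60,::-1],(400,400)) for c,u,v in((t,231,174),(s,339,209))]))
print(go(474.8,112,33,5.5))"
```

```text
[-134.7  -65.3   -5.4   28.8]
```

View pics/ov2.png

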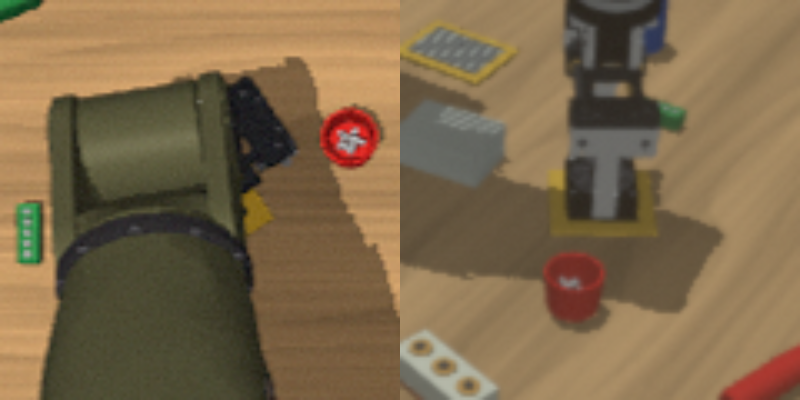

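Request:
{"name": "arm_command", "arguments": {"steps": [[0.5,0,0,0.7,0],[0.5,0,0,1,0],[0.9,0,0,1,0],[0.9,0,0,1,0],[0.9,0,0,1,0],[1,0,0,-20,0],[1,0,0,-70,0],[1,-30,-15,-110,5],[1,-80,-40,-110,15],[1,-134.7,-65.3,-110,25],[1,-134.7,-65.3,-110,28.8],[1,-134.7,-65.3,-110,28.8]]}}

```text
clock: 7.02
eef_pos: [474.9, 112.1, 138.8]
eef_rot: [-3.141, -0.003, 0.096]
wrist_force: [0.7, -0.0, 0.2]
finger_gap: 94.1
finger_force: 0.0
```

```bash
python3 -c "
from h import *
t=imaging.camera('top');s=imaging.camera('scene')
print(monitor.read_state()['wrist_force'])
for cs in([t],[s],[t,s]):
  p,f=fit(cs,'fan',(622.8,133.8,.598),5); print(p[:2].round(1),np.degrees(p[2]).round(1),f)
q=(622.8,133.8,.598)
cv2.imwrite('pics/ov3.png',np.hstack([overlay(t,'fan',q,5,k=9,base=0),overlay(t,'pad_fan',q,k=9,base=0)]+[overlay(s,'pad_fan',q,k=9,base=0)])[:,:])
"
```

```text
[-0.12703345 -0.32592595 -0.08114724]
[619.9 131.5] 34.5 115.34749603271484
[621.7 133.3] 33.3 48.45838165283203
[620.7 132.3] 35.3 155.73226928710938
```

```bash
python3 -c "
import cv2;a=cv2.imread('pics/ov3.png');cv2.imwrite('pics/ov3.png',cv2.resize(a,(795,265)))"
```

```text
(no output)
```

View pics/ov3.png

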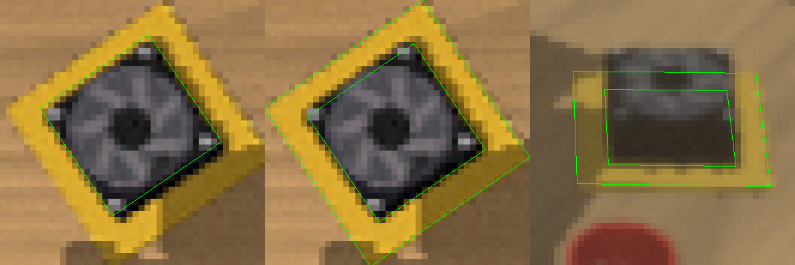

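```bash
python3 -c "
from h import *
print(go(622.8,133.8,27.2,34.3), go(624.8,135,27.2,34.3))"
```

```text
[148.9  -7.3 110.8 -28.7] [151.   -8.3 110.8 -28.7]
```

Request:
{"name": "arm_command", "arguments": {"steps": [[1,50,-2,0,-10],[1,100,-5,0,-20],[1,148.9,-7.3,20,-28.7],[1,148.9,-7.3,60,-28.7],[1,148.9,-7.3,95,-28.7],[1,148.9,-7.3,110.8,-28.7],[1,148.9,-7.3,110.8,-28.7],[0.5,148.9,-7.3,110.8,-28.7],[0.5,148.9,-7.3,110.8,-28.7],[0.5,148.9,-7.3,110.8,-28.7],[0.5,148.9,-7.3,110.8,-28.7],[0.5,148.9,-7.3,107,-28.7],[0.5,151,-8.3,107,-28.7],[0.5,151,-8.3,107,-28.7],[0.5,151,-8.3,110,-28.7],[0.5,151,-8.3,111.3,-28.7],[0.5,151,-8.3,111.3,-28.7],[0.9,151,-8.3,111.3,-28.7],[0.9,151,-8.3,111.3,-28.7],[0.9,151,-8.3,111.3,-28.7]], "force": 30}}

```text
clock: 9.62
eef_pos: [624.0, 134.6, 25.6]
eef_rot: [-3.141, 0.0, 0.597]
wrist_force: [-0.2, -0.6, -0.3]
finger_gap: 83.3
finger_force: 0.0
```

```bash
python3 -c "
from h import *
print(go(475,112,150,5.5))"
```

```text
[-136.   -65.  -124.4   28.7]
```

Request:
{"name": "arm_command", "arguments": {"steps": [[1,0,0,-20,0],[1,0,0,-70,0],[1,-30,-15,-110,5],[1,-80,-40,-124,15],[1,-136,-65,-124.4,25],[1,-136,-65,-124.4,28.7],[1,-136,-65,-124.4,28.7]]}}

```text
clock: 10.5
eef_pos: [475.4, 112.1, 151.9]
eef_rot: [-3.141, -0.003, 0.096]
wrist_force: [-0.1, 0.3, 0.3]
finger_gap: 94.0
finger_force: 0.0
```

```bash
python3 -c "
from h import *
t=imaging.camera('top');s=imaging.camera('scene')
for cs in([t],[s],[t,s]):
  p,f=fit(cs,'fan',(622.8,133.8,.598),5,6,.1); print(p[:2].round(1),np.degrees(p[2]).round(1),f)
for cs in([t],[s],[t,s]):
  p,f=fit(cs,'pad_fan',(622.8,133.8,.598),0,6,.1); print(p[:2].round(1),np.degrees(p[2]).round(1),f)
print(go(474.9,112.5,33,5.5))
"
```

```text
[620.5 131.8] 34.9 104.85779571533203
[623.5 134.7] 32.5 47.82523727416992
[624.1 134.5] 33.9 145.18727111816406
[622.4 133.9] 34.6 148.05435180664062
[625.4 134.7] 32.9 65.92300415039062
[622.8 134. ] 34.4 205.85821533203125
[-8.000e-01 -5.000e-01  1.181e+02  1.000e-01]
```

Request:
{"name": "arm_command", "arguments": {"steps": [[1,0,-0.3,50,0],[1,0,-0.3,95,0],[1,0,-0.3,120,0],[1,0,-0.3,127.5,0],[1,0,-0.3,127.5,0],[1,0,-0.3,127.5,0],[0.4,0,-0.3,127.5,0],[0.4,0,-0.3,127.5,0],[0.4,0,-0.3,127.5,0],[0.4,0,-0.3,127.5,0],[0.4,0,-0.3,127.5,0]], "force": 45}}

```text
clock: 11.98
eef_pos: [475.1, 112.4, 22.8]
eef_rot: [-3.142, -0.0, 0.096]
wrist_force: [-0.7, -0.2, 1.4]
finger_gap: 55.6
finger_force: 44.9
```

```bash
python3 -c "
from h import *
e=monitor.read_state()['eef_pos']
print(go(372.5,264.9,e[2]+5.3,0.2))"
```

```text
[ -87.5 -161.6   -5.3    5.3]
```

Request:
{"name": "arm_command", "arguments": {"steps": [[0.4,0,0,-20,0],[0.4,0,0,-50,0],[0.4,-10,-18,-60,1],[0.4,-30,-55,-60,2],[0.4,-50,-92,-60,3],[0.4,-70,-129,-60,4],[0.4,-82,-151,-60,5],[0.4,-87.5,-161.6,-60,5.3],[0.4,-87.5,-161.6,-60,5.3],[0.4,-87.5,-161.6,-40,5.3],[0.4,-87.5,-161.6,-20,5.3],[0.4,-87.5,-161.6,-10,5.3],[0.4,-87.5,-161.6,-6.5,5.3],[0.4,-87.5,-161.6,-5.2,5.3],[0.4,-87.5,-161.6,-5.2,5.3],[0.4,-87.5,-161.6,-5,5.3],[0.4,-87.5,-161.6,-4.8,5.3]]}}

```text
clock: 14.1
eef_pos: [372.6, 264.9, 27.8]
eef_rot: [-3.141, -0.0, 0.003]
wrist_force: [-1.3, -1.5, 1.8]
finger_gap: 55.9
finger_force: 44.9
```

```bash
python3 -c "
from h import *
t=imaging.camera('top');s=imaging.camera('scene')
print(monitor.read_state()['wrist_force'])
for cs in([t],[s]):
 for n,z in(('heatsink',5),('pad_heatsink',0)):
  p,f=fit(cs,n,(372.5,264.9,0),z,6,.1); print(n,p[:2].round(1),np.degrees(p[2]).round(1),f)
cv2.imwrite('pics/ov4.png',np.hstack([cv2.resize(c['img'][v-40:v+40,u-40:u+40,::-1],(400,400)) for c,u,v in((t,182,264),(s,295,164))]))
"
```

```text
[-0.44513701 -0.18740957  0.14372163]
heatsink [373.  254.7] 1.7 32.30438232421875
pad_heatsink [371.3 262. ] 1.4 49.364837646484375
heatsink [375.5 266.5] -0.0 11.621950149536133
pad_heatsink [365.6 268.5] 7.7 18.86095428466797
```

View pics/ov4.png

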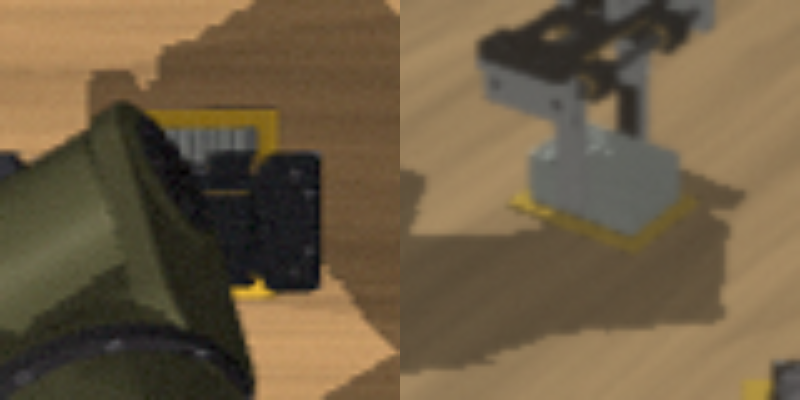

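```bash
python3 -c "
from h import *
print(go(651,-135.6,100,-13.8))"
```

```text
[277.1 401.4 -72.2  14. ]
```

Request:
{"name": "arm_command", "arguments": {"steps": [[0.4,0,0,0.5,0],[0.9,0,0,0.5,0],[0.9,0,0,0.5,0],[0.9,0,0,0.5,0],[0.9,0,0,0.5,0],[1,0,0,-20,0],[1,0,0,-60,0],[1,0,0,-100,0],[1,0,50,-110,0]]}}

```text
clock: 15.32
eef_pos: [373.5, 215.9, 139.8]
eef_rot: [-3.14, -0.004, 0.006]
wrist_force: [-0.3, -1.2, -1.0]
finger_gap: 94.1
finger_force: 0.0
```

```bash
python3 -c "
from h import *
print(go(651,-135.6,90,-13.8))"
```

```text
[275.2 353.3  49.8  14.2]
```

Request:
{"name": "arm_command", "arguments": {"steps": [[1,40,50,0,2],[1,80,100,0,5],[1,115,145,0,7],[1,150,190,0,9],[1,185,235,0,11],[1,220,280,10,13],[1,255,325,30,14],[1,277,351.4,47.8,14],[1,277,351.4,47.8,14],[1,277,351.4,47.8,14]]}}

```text
clock: 16.58
eef_pos: [650.5, -135.1, 89.9]
eef_rot: [-3.142, 0.0, -0.241]
wrist_force: [0.3, -0.3, 0.1]
finger_gap: 94.1
finger_force: 0.0
```

```bash
python3 -c "
from h import *
t=imaging.camera('top');s=imaging.camera('scene')
for cs in([t],[s]):
 for n,z in(('heatsink',5),('pad_heatsink',0)):
  p,f=fit(cs,n,(372.5,264.9,0),z,6,.1); print(n,p[:2].round(1),np.degrees(p[2]).round(1),f)
p,f=fit([s],'module',(651,-135.6,-.24),0,6,.1);print(p,f)
print(go(651,-135.6,22,-13.8))
q=(372.5,264.9,0)
cv2.imwrite('pics/ov5.png',np.hstack([overlay(t,'heatsink',q,5,k=7,half=28,base=0),overlay(s,'heatsink',q,5,k=7,half=28,base=0)]))
"
```

```text
heatsink [373.4 262.8] 1.2 93.65399932861328
pad_heatsink [371.6 271.2] 2.5 144.6138153076172
heatsink [390.3 315.8] 13.5 15.330674171447754
pad_heatsink [375.1 267.3] 12.3 18.059852600097656
[ 6.40718901e+02 -1.26938555e+02 -3.14786666e-01] 21.89478874206543
[ 0.4  0.8 68.7  0. ]
```

View pics/ov5.png

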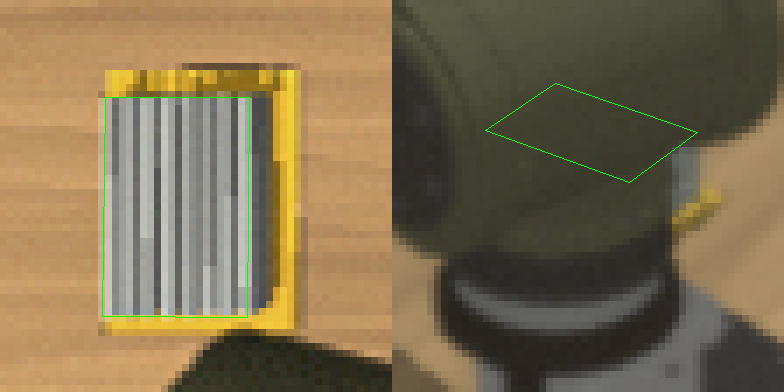

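Request:
{"name": "arm_command", "arguments": {"steps": [[1,0.4,0.4,35,0],[1,0.4,0.4,60,0],[1,0.4,0.4,68,0],[1,0.4,0.4,68,0],[0.2,0.4,0.4,68,0],[0.2,0.4,0.4,68,0],[0.2,0.4,0.4,68,0],[0.2,0.4,0.4,68,0],[0.2,0.4,0.4,68,0],[0.2,0.4,0.4,68,0]], "force": 35}}

```text
clock: 17.92
eef_pos: [651.1, -136.2, 21.7]
eef_rot: [-3.142, 0.0, -0.241]
wrist_force: [-0.1, 0.4, 1.3]
finger_gap: 37.8
finger_force: 0.0
```

```bash
python3 -c "
from h import *
e=monitor.read_state()['eef_pos']
print(go(484.2,-80.8,e[2]+5.2,15.1))"
```

```text
[-175.3  -13.9   -5.2  -28.9]
```

Request:
{"name": "arm_command", "arguments": {"steps": [[0.2,0,0,0,0],[0.2,0,0,0,0],[0.2,0,0,0,0]]}}

```text
clock: 18.3
eef_pos: [651.1, -136.1, 21.7]
eef_rot: [-3.142, 0.0, -0.241]
wrist_force: [-0.6, 0.0, -0.0]
finger_gap: 33.6
finger_force: 35.0
```

Request:
{"name": "arm_command", "arguments": {"steps": [[0.2,0,0,-25,0],[0.2,0,0,-60,0],[0.2,-35,-2.8,-60,-6],[0.2,-70,-5.5,-60,-12],[0.2,-105,-8.3,-60,-18],[0.2,-140,-11.1,-60,-24],[0.2,-165,-13,-60,-28.9],[0.2,-175.3,-13.9,-60,-28.9],[0.2,-175.3,-13.9,-60,-28.9],[0.2,-175.3,-13.9,-35,-28.9],[0.2,-175.3,-13.9,-15,-28.9],[0.2,-175.3,-13.9,-8,-28.9],[0.2,-175.3,-13.9,-6,-28.9],[0.2,-175.3,-13.9,-5.2,-28.9],[0.2,-175.3,-13.9,-5,-28.9],[0.2,-175.3,-13.9,-4.8,-28.9],[0.2,-175.3,-13.9,-4.8,-28.9]]}}

```text
clock: 20.42
eef_pos: [484.2, -80.8, 26.7]
eef_rot: [3.141, -0.0, 0.263]
wrist_force: [-0.1, -0.7, -1.6]
finger_gap: 34.1
finger_force: 35.0
```

Request:
{"name": "arm_command", "arguments": {"steps": [[0.2,0,0,0.5,0],[0.2,0,0,0.7,0],[0.7,0,0,0.7,0],[0.7,0,0,0.7,0],[0.7,0,0,0.7,0],[0.7,0,0,-20,0],[1,0,0,-60,0],[1,0,0,-100,0],[1,0,0,-120,0],[1,30,-60,-120,0],[1,60,-120,-120,0],[1,60,-120,-120,0]]}}

```text
clock: 21.92
eef_pos: [511.0, 53.6, 146.4]
eef_rot: [-3.141, -0.0, 0.267]
wrist_force: [-0.0, -1.1, -0.2]
finger_gap: 94.0
finger_force: 0.0
```

```bash
python3 -c "
from h import *
t=imaging.camera('top');s=imaging.camera('scene')
for c in(t,s):
 for n,z in(('module',5),('pad_module',0)):
  p,f=fit([c],n,(484.3,-80.8,.264),z,6,.1); print(n,p[:2].round(1),np.degrees(p[2]).round(1),f)
print(go(517,387.7,130,15.1))
q=(484.3,-80.8,.264)
cv2.imwrite('pics/ov6.png',np.hstack([overlay(t,'module',q,5,k=7,half=28,base=0),overlay(s,'module',q,5,k=7,half=28,base=0)]))
"
```

```text
module [481.  -80.7] 15.0 89.94181823730469
pad_module [484.1 -81.7] 14.9 138.40304565429688
module [485.7 -80.1] 14.7 38.59019470214844
pad_module [484.9 -81.3] 14.5 59.19232940673828
[ 9.410e+01 -3.231e+02  1.630e+01  1.000e-01]
```

View pics/ov6.png

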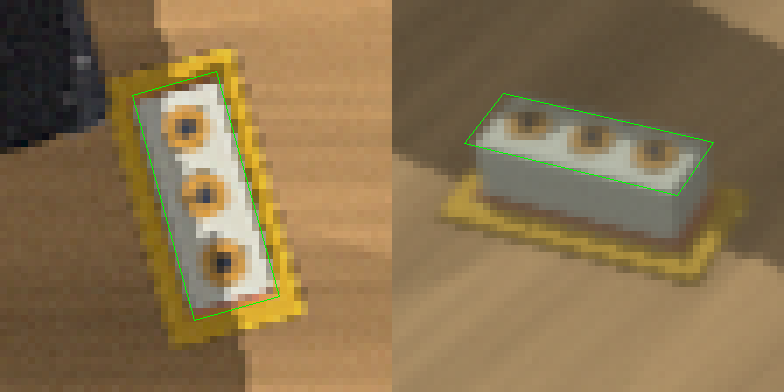

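Request:
{"name": "arm_command", "arguments": {"steps": [[1,15,-55,0,0],[1,30,-110,0,0],[1,48,-165,0,0],[1,64,-220,0,0],[1,80,-275,8,0],[1,94,-322,16,0],[1,94,-322,16,0],[1,94,-322,60,0],[1,94,-322,95,0],[1,94,-322,107,0],[1,94,-322,107,0],[0.3,94,-322,107,0],[0.3,94,-322,107,0],[0.3,94,-322,107,0],[0.3,94,-322,107,0],[0.3,94,-322,107,0],[0.3,94,-322,107,0],[0.3,94,-322,107,0]], "force": 25}}

```text
clock: 24.28
eef_pos: [517.8, 386.2, 39.7]
eef_rot: [-3.141, -0.0, 0.263]
wrist_force: [0.2, 1.0, 1.2]
finger_gap: 45.9
finger_force: 25.0
```

```bash
python3 -c "
from h import *
e=monitor.read_state()['eef_pos']
print(go(499.5,-403.5,e[2]+5.2,15.1))"
```

```text
[-223.3  757.7   -5.2   -0. ]
```

Request:
{"name": "arm_command", "arguments": {"steps": [[0.3,0,0,-20,0],[0.3,0,0,-55,0],[0.3,0,0,-85,0],[0.3,-5.9,20,-90,0],[0.3,-17.7,60,-90,0],[0.3,-32.4,110,-90,0],[0.3,-48.6,165,-90,0],[0.3,-64.8,220,-90,0],[0.3,-81,275,-90,0],[0.3,-97.3,330,-90,0],[0.3,-113.5,385,-90,0],[0.3,-129.7,440,-90,0],[0.3,-145.9,495,-90,0],[0.3,-162.1,550,-90,0],[0.3,-178.3,605,-90,0],[0.3,-194.5,660,-90,0],[0.3,-209,709,-90,0],[0.3,-218,740,-90,0],[0.3,-223.3,757.7,-90,0],[0.3,-223.3,757.7,-90,0]]}}

```text
clock: 26.78
eef_pos: [499.3, -404.0, 129.9]
eef_rot: [3.141, -0.0, 0.262]
wrist_force: [1.1, 0.4, -1.5]
finger_gap: 45.6
finger_force: 25.0
```

```bash
python3 -c "
from h import *
print(go(499.5,-403.5,44.8,15.1))
t=imaging.camera('top');s=imaging.camera('scene')
cv2.imwrite('pics/ov7.png',np.hstack([cv2.resize(c['img'][v-60:v+60,u-60:u+60,::-1],(400,400)) for c,u,v in((t,424,217),(s,168,290))]))
"
```

```text
[ 0.4 -0.4 85.1 -0.1]
```

View pics/ov7.png

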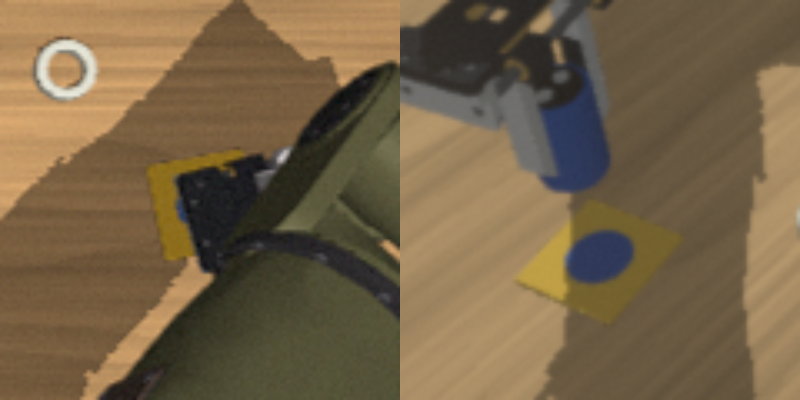

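Scene view: the can hangs upright above the blue disc (about 600,255 in the crop). Lowering now.

Request:
{"name": "arm_command", "arguments": {"steps": [[0.3,0.2,-0.2,35,0],[0.3,0.2,-0.2,65,0],[0.3,0.2,-0.2,78,0],[0.3,0.2,-0.2,83,0],[0.3,0.2,-0.2,84.5,0],[0.3,0.2,-0.2,85.2,0],[0.3,0.2,-0.2,85.5,0],[0.3,0.2,-0.2,85.8,0],[0.3,0.2,-0.2,85.8,0],[0.75,0.2,-0.2,85.8,0],[0.75,0.2,-0.2,85.8,0],[0.9,0.2,-0.2,85.8,0],[0.9,0.2,-0.2,85.8,0],[0.9,0.2,-0.2,85.8,0],[1,0.2,-0.2,60,0],[1,0.2,-0.2,20,0],[1,0.2,-0.2,-30,0],[1,0.2,-0.2,-80,0]]}}

```text
clock: 29.12
eef_pos: [499.4, -403.3, 211.1]
eef_rot: [-3.141, 0.0, 0.263]
wrist_force: [0.6, -1.3, 0.5]
finger_gap: 93.8
finger_force: 0.0
```

Request:
{"name": "arm_command", "arguments": {"steps": [[1,-50,0,-80,0],[1,-100,0,-80,0],[1,-150,0,-80,0],[1,-200,0,-80,0],[1,-230,0,-80,0],[1,-230,0,-80,0],[1,-230,0,-80,0]]}}

```text
clock: 30.0
eef_pos: [278.1, -463.1, 289.6]
eef_rot: [3.142, -0.0, 0.264]
wrist_force: [0.2, -0.5, 0.2]
finger_gap: 93.9
finger_force: 0.0
```

```bash
python3 -c "
from h import *
t=imaging.camera('top');s=imaging.camera('scene')
print(monitor.read_state()['eef_pos'])
for n,b,p0 in (('fan','pad_fan',(623,134,.598)),('heatsink','pad_heatsink',(372.6,264.5,0)),('module','pad_module',(484.3,-81,.264)),('capacitor','pad_capacitor',(499.5,-403.6,.19))):
 for c in (t,s):
  o=[]
  for m,z in((n,5),(b,0)):
   p,f=fit([c],m,p0,z,6,.1); o+=[p[:2].round(1),np.degrees(p[2]).round(1)]
  print(n,*o)
cv2.imwrite('pics/t8.png',cv2.resize(t['img'][110:330,100:460,::-1],(792,484)));save(s,'s8.png')
"
```

```text
[ 278.4404035  -462.95419334  289.43007087]
fan [619.9 131.3] 35.3 [622.4 133.9] 34.4
fan [623.6 134.4] 32.2 [625.1 134.7] 33.4
heatsink [373.5 262.8] 1.2 [371.6 271.2] 2.5
heatsink [373.8 264.9] -0.0 [372.3 264.1] 0.8
module [481.  -81.1] 15.3 [486.8 -81.1] 15.3
module [487.  -79.4] 14.5 [485.2 -81.3] 15.6
capacitor [ 499.1 -402. ] 10.9 [ 499.7 -403.8] 10.7
capacitor [ 500.5 -404. ] 10.9 [ 499.1 -402.6] 10.1
```

View pics/t8.png

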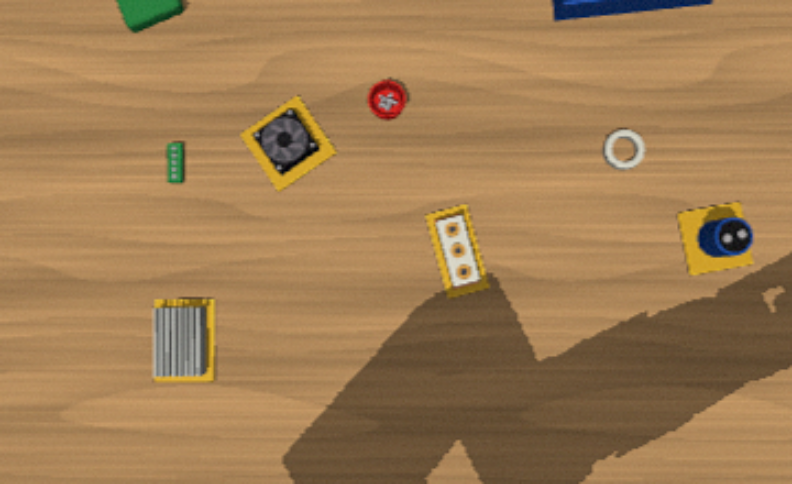

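View pics/s8.png

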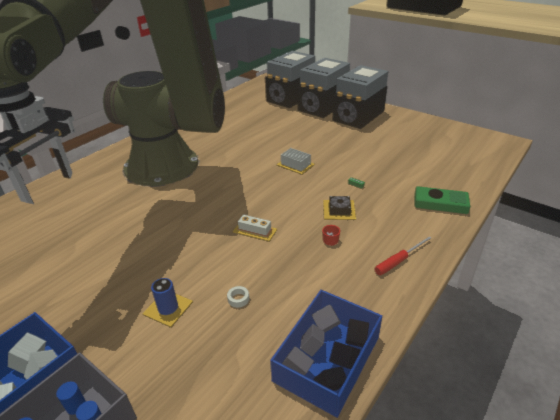

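```bash
cat > sil.py <<'E'
from h import *
D={'fan':(rect(60,60),25),'heatsink':(rect(84,56),36),'module':(rect(90,34),30),'capacitor':(circ(46),70)}
def sc(c,n,p,z0,d=1.0):
    xy,h=D[n]; R=np.array([[np.cos(p[2]),-np.sin(p[2])],[np.sin(p[2]),np.cos(p[2])]]); w=xy@R.T+p[:2]
    P=np.vstack([np.c_[w,np.full(len(w),z0)],np.c_[w,np.full(len(w),z0+h)]])
    H=cv2.convexHull(proj(c,P).astype(np.float32))[:,0]; S=[[],[]]
    for A,B in zip(H,np.roll(H,-1,0)):
        L=np.linalg.norm(B-A); k=max(1,int(L*1.5)); e=(B-A)/L; no=np.array([e[1],-e[0]]); q=A+((np.arange(k)+.5)/k)[:,None]*(B-A)
        S[0].append(q+d*no);S[1].append(q-d*no)
    v=[cv2.remap(c['f'],np.vstack(s)[:,:1].astype(np.float32),np.vstack(s)[:,1:].astype(np.float32),cv2.INTER_LINEAR)[:,0] for s in S]
    return np.sqrt(((v[0]-v[1])**2).sum(1)).mean()
t=imaging.camera('top');s=imaging.camera('scene')
for n,p0 in(('fan',(623,134,.598)),('heatsink',(372.6,264.5,0)),('module',(484.3,-81,.264)),('capacitor',(499.5,-403.6,0))):
    o=[]
    for c in(t,s):
        c['f']=cv2.GaussianBlur(c['img'],(0,0),.6).astype(np.float32)
        b=max((sc(c,n,(p0[0]+x,p0[1]+y,p0[2]),5),x,y) for x in range(-6,7,2) for y in range(-6,7,2))
        r=minimize(lambda q:-sc(c,n,(q[0],q[1],p0[2]+q[2]*.03),5),[p0[0]+b[1],p0[1]+b[2],0],method='Nelder-Mead',options=dict(initial_simplex=np.array([[0,0,0],[2,0,0],[0,2,0],[0,0,2]])+[p0[0]+b[1],p0[1]+b[2],0]))
        o+=[r.x[:2].round(1),np.degrees(p0[2]+.03*r.x[2]).round(1)]
    print(n,*o)
E
python3 sil.py
```

```text
fan [623.1 133.6] 34.9 [624.9 134.4] 34.1
heatsink [372.9 262.4] 2.1 [372.9 265.3] 0.8
module [486.8 -79.9] 14.9 [486.9 -79.9] 12.3
capacitor [ 499.5 -402.8] 3.0 [ 500.  -403.4] 3.5
```

```bash
python3 -c "
from h import *
print(job.sign_off())"
```

```text
the job is handed in; nothing more can be done
None
```

The fan, heat sink, module and capacitor were set down in that order, upright on their own pads, and the job is handed in at about 30 s on the clock. The last pictures put each within about 2–3 mm and 2° of its outline, and the tub and tape were not touched.

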